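Clear the pouring board and present the hexagonal blank

TASK

Take hold of the wooden scraper block and wipe the four loose resin chips off the white pouring board onto the table, touching the chips only with the scraper, then stand the scraper back down on the table beside the board and let go of it. Then draw the hexagonal wooden blank up out of the rack and hold it over the middle of the board, at least a hand's breadth (100 mm) above it, leaning about halfway between upright and flat, ready to be primed. Finish still holding the blank there in the gripper, and leave the two other blanks, the jar, the tub and the cup where they are.

Things in the scene. Friction and masses are not known exactly. Their poses are not given: they have to be found in the camera images.
- board: the white pouring board, fixed to the table: 180 mm along its x, 210 mm along its y, top face 20 mm above the table; origin at the centre of its underside, on the table; z up. Its x points roughly away from the robot
- scraper: the scraper block, a wooden bar with a black plastic foot, standing on the table: 28 mm thick along its x (grip across this), 150 mm long along its y, 60 mm high, 130 to 210 g; origin at the centre of its underside, z up
- chip0: a flat amber chip of cured resin, 26 x 20 x 9 mm, about 12 g, lying flat on the board at the start; origin at its centre, z through its thickness
- chip1: a flat amber chip of cured resin, 24 x 20 x 9 mm, about 12 g, lying flat on the board at the start; origin at its centre, z through its thickness
- chip2: a flat amber chip of cured resin, 28 x 20 x 9 mm, about 12 g, lying flat on the board at the start; origin at its centre, z through its thickness
- chip3: a flat amber chip of cured resin, 22 x 20 x 9 mm, about 12 g, lying flat on the board at the start; origin at its centre, z through its thickness
- rack: wooden rack fixed to the table, holding three blanks upright one behind the other, faces square to its x: two rails along x (190 mm long, 20 mm high, centred 28 mm either side of its middle) carry the blanks; pairs of 8 mm dowels, tops 60 mm above the table, make slots 15 mm wide at x = -65, 0, +65 mm. Which blank is in which slot varies. Origin: centre of its underside, z up
- hex_blank: the hexagonal plywood blank: regular hexagon 130 mm across flats, 150 mm across corners, 12 mm thick, 80 to 155 g, both faces alike; origin at its centre. x is square to its faces; z points to the middle of a 75 mm long flat edge, level and on top in the rack, 150 mm above the table. It stands with 1.5 mm of play either side in its slot and pulls straight up
- round_blank: the round plywood blank, 110 mm across and 12 mm thick, in another slot of the rack, its top about 126 mm above the table; origin at its centre, x square to its faces. Stays in its slot
- square_blank: the square plywood blank, 100 x 100 x 12 mm, in another slot of the rack, its top 120 mm above the table; origin at its centre, x square to its faces. Stays in its slot
- jar: a small black closed jar, 50 mm across, 45 mm high, on the table between the board and the near end of the rack; origin at the centre of its underside. Stays where it is
- tub: a white closed tub, 70 mm across, 85 mm high, on the table; origin at the centre of its underside. Stays where it is
- cup: an empty clear plastic mixing cup, 68 mm across the rim, 90 mm high, on the table; origin at the centre of its underside. Stays where it is
Things that resemble listed ones, but are neither listed nor needed, are in the scene too. Leave any purple or turquoise look-alike of the round_blank alone.

How it is judged:
By the outcome, as a careful person would: the job done as asked, in the order asked, and still so for the second after the job is handed in, while the arm keeps its last pose, push and grip.
It also fails if it takes over 58 s, if anything falls off the work surface, if the arm or the gripper's body presses on something with over 40 N, if the wrist force passes 120 N, or if a joint passes its speed limit or range.

ROBOT

A 7-joint arm with a two-finger parallel gripper is mounted at the origin on the work surface. World frame = base frame: x ahead of the robot, y to its left, z up, the work surface at z = 0. Lengths are in m, angles in rad, forces in N, time in s.
With the tool pointing down it reaches from about 0.425 to 0.925 m from the base axis. Payload 6.8 kg.
Tool frame: the origin (TCP) lies on the front face of the gripper's body, between the roots of the fingers; the fingertips stand 73 mm ahead of it and the grasp point (between the pads) lies r.pinch_z ahead of it (r.pinch_z is the distance from the TCP to the grasp point, in m); z points along the fingers, y is the direction in which the jaws open and shut (so a half turn about z gives the same grasp; the last joint's range is limited). The gripper opens to 85 mm and grips with 20 to 120 N. Pads are 22 mm wide; open, the fingers measure 114 mm over their backs; the gripper's body (76 mm by 85 mm) begins 54 mm behind the grasp point. The pads swing forward as they close: fully open they stand 13 mm farther back than shut.
Start: joints at [1.064, 0.477, 0.022, 1.555, -0.011, 1.109, -0.083], TCP at [0.262, -0.622, 0.304] pointing down, gripper open.
Joint ranges: [-2.96, 2.96], [-0.34, 2.1], [-1.41, 1.46], [0.24, 2.44], [-1.37, 4.51], [0.17, 1.92], [-2.96, 2.96]. Speed limits (rad/s): [2.39, 2.39, 3.14, 3.14, 3.14, 3.14, 3.14].

INTERFACE

Orientations are given as a rotation vector (axis times angle).
In Python, from bench import readout, grab_frame, r, search_frame, masks_of, tip_of gives the robot as it stands.
- The arm moves only by the tool step_arm, never from a script. Its argument "commands" is a list of rows, each a list of 7 numbers: the shift along the tool's x, y, z as a fraction of full scale, then the turn, a rotation vector about the tool's x, y, z as a fraction of full scale, then the gripper's target within -1 to 1 (shut at 1, half-way at 0, fully open at -1). In form: [[tx, ty, tz, ax, ay, az, hand], ...]. A call has exactly 10 rows; each row is the pose to reach, as a shift and turn from the pose measured when the call began, along the tool's axes at that moment, turning the shorter way round; what a row does not reach only later rows make up. Full scale, the value 1, is 500 mm for a shift and 360 degrees for a turn. A row lasts 1/8 s, in which the tool goes at most 62.5 mm and 10.7 degrees, less where a joint would pass 70% of its speed; a pose out of reach is approached as far as the arm can. A call with a number of a shift or a turn outside -1 to 1 is refused whole. A call with a gripper value outside its range is refused whole. The fingers move at their own pace and stop on an object; "newtons" is the grip in N (left out, the last holds). Time passes only in rows, so rows that repeat a pose let the fingers close, or fill a call up. It gives the time, the measured TCP pose, the force and the opening at its end, in the units of the state.
- readout.get_obs(): the state, without advancing time (a new reading comes with each control period).
- grab_frame(name): name is "scene" or "top" or "wrist"; returns a dict with "img" (384x512x3 uint8, red, green, blue), "K" (3x3 intrinsics, pixels), "world_to_cam" (4x4, takes a point from world to camera coordinates). Camera axes: x right, y down, z forward; pixel columns grow to the right and rows downward; lengths in m; the calibration is good to about 2 mm. A picture is of the moment at which its call begins. There is no depth.
- r.hand_in(): hands the job in, once; it reports no verdict.
Trained networks look in a picture, given as the dict that the camera call returned (one of the last four; its "shot" number tells which), for a name from the list of things; names that differ only in an ending like _2 or _b are one class to them, and where a whole thing is asked for, a point or a joint stands for the part that bears it (a point fixed in the world has none). Each returns a list of dicts, best first, with "p" (0 to 1); they miss things now and then, are a little off and sometimes report something else, mostly with a low value. They report only what shows in the picture. A call takes as long as a camera call. They do not tell look-alikes from the thing itself.
- search_frame(thing, picture): "extent" ([centre column, centre row, width, height] in pixels, round what is visible of it).
- masks_of(thing, picture): "pixels" (384x512 bool, what is visible of it) and "extent" ([centre column, centre row, width, height] in pixels, round what is visible of it).
- tip_of(thing, picture): "point" ([column, row] in pixels: a listed point, or the origin of a listed thing).
The state is a dict: "clock": time; "joints": joint angles; "qvel": joint speeds; "tau": joint torques, N m; "tcp_pos": TCP position; "orientation": TCP orientation; "contact_force": force on the tool from outside, world axes, zero at the start; "moment": the same for the moment, N m; "grip_width": finger opening in m.
Only numpy, scipy, OpenCV 4.12 (cv2) and the standard library are available. Lean on these libraries where they do the work, as an engineer would, in place of code of your own. Each camera call takes 0.05 s, during which the arm holds its last target. There are 200 camera calls.

## Working session

There is one attempt and no reset: what is moved stays moved. The work goes in short steps, Python scripts to look and compute and a tool call to move; the robot and the scene stay as the last step left them, time stands still between calls to the robot, and variables do not carry over. Pictures are saved under pics/ and viewed, about 8 in all and at most 12, crops included, and the job is handed in when it is done.

Besides the shell and the picture viewer there is one more tool, called by a JSON object that holds its "name" and its "arguments". step_arm: Moves the arm, as the interface text tells. Its arguments: {"type":"object","properties":{"commands":{"type":"array"},"newtons":{"type":"number"}},"required":["commands"]}

```bash
ls; mkdir -p pics; python3 - <<'E'
from bench import *
import cv2
s=readout.get_obs(); print({k:s[k] for k in ('clock','tcp_pos','orientation','grip_width')}, r.pinch_z)
ims=[]
for n in ('scene','top'):
    f=grab_frame(n); cv2.imwrite(f'pics/{n}0.png',f['img'][:,:,::-1]); ims.append(f['img'])
    print(n,f['K'].round(1).tolist(),f['world_to_cam'].round(3).tolist())
    for t in ['board','scraper','chip0','rack','hex_blank','round_blank','square_blank','jar','tub','cup']:
        for d in search_frame(t,f)[:5]: print(t,[int(x) for x in d['extent']],round(d['p'],2))
E
```

```text
pics
{'clock': 0.0, 'tcp_pos': array([ 0.26191312, -0.62161491,  0.30292445]), 'orientation': array([-3.07760752e+00, -6.21934103e-01,  7.69417988e-04]), 'grip_width': 0.08505632640265738} 0.0539
scene [[377.1, 0.0, 255.5], [0.0, 377.1, 189.7], [0.0, 0.0, 1.0]] [[-0.698, 0.716, 0.01, 0.371], [0.581, 0.575, -0.576, -0.277], [-0.418, -0.396, -0.817, 1.344], [0.0, 0.0, 0.0, 1.0]]
board [263, 183, 85, 67] 0.73
scraper [202, 128, 36, 37] 0.81
chip0 [266, 191, 9, 8] 0.62
chip0 [271, 177, 8, 9] 0.58
chip0 [259, 172, 7, 10] 0.43
rack [352, 265, 40, 65] 0.88
rack [201, 127, 33, 38] 0.38
hex_blank [374, 230, 53, 42] 0.95
round_blank [273, 258, 31, 34] 0.62
round_blank [362, 252, 47, 30] 0.56
square_blank [354, 273, 51, 37] 0.65
jar [332, 202, 17, 27] 0.73
tub [161, 206, 27, 35] 0.97
cup [131, 135, 29, 40] 0.85
top [[358.0, 0.0, 254.0], [0.0, 358.0, 187.8], [0.0, 0.0, 1.0]] [[0.019, -1.0, 0.002, -0.003], [-0.983, -0.019, -0.181, 0.51], [0.181, 0.002, -0.984, 1.272], [0.0, 0.0, 0.0, 1.0]]
board [263, 198, 60, 54] 0.72
scraper [342, 201, 48, 11] 0.76
chip0 [267, 189, 4, 9] 0.5
chip0 [265, 202, 3, 2] 0.42
rack [167, 198, 24, 44] 0.73
hex_blank [166, 207, 41, 19] 0.8
round_blank [133, 247, 16, 24] 0.63
round_blank [164, 191, 27, 13] 0.62
round_blank [208, 150, 26, 12] 0.54
square_blank [157, 176, 29, 16] 0.61
jar [209, 223, 17, 12] 0.44
tub [340, 200, 46, 8] 0.3
cup [370, 150, 24, 19] 0.74
cup [208, 223, 17, 14] 0.38
```

```bash
python3 - <<'E'
import cv2
a=cv2.imread('pics/scene0.png')[80:320,100:420]; cv2.imwrite('pics/s0z.png',cv2.resize(a,(800,600),interpolation=cv2.INTER_CUBIC))
a=cv2.imread('pics/top0.png')[100:310,110:410]; cv2.imwrite('pics/t0z.png',cv2.resize(a,(800,560),interpolation=cv2.INTER_CUBIC))
E
```

```text
(no output)
```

View pics/s0z.png

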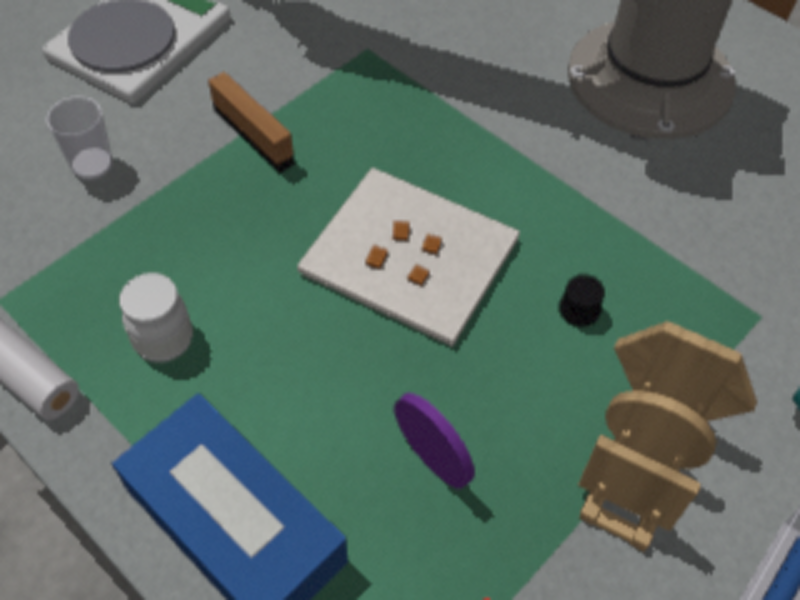

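View pics/t0z.png

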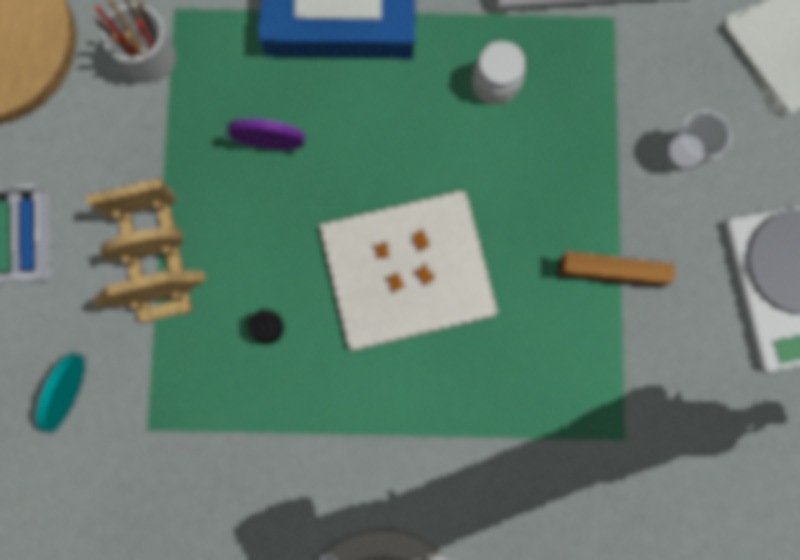

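Scene view, as full-image pixels:
- Scraper at (202,128), board at (263,183), four chips near the board's centre, jar at (333,200).
- Rack at (352,265). The hex blank (374,230) is nearest the robot, then the round one (364,250), then the square one (355,273).
- Purple disc at (273,258) and turquoise disc at the right edge are the look-alikes. The hex is the only hexagonal thing.

Next I'll fit poses by silhouette in both views.

```bash
cat > h.py <<'E'
from bench import readout, grab_frame, r, search_frame, masks_of, tip_of
import numpy as np, cv2
from scipy.spatial.transform import Rotation as R
from scipy.optimize import minimize
def proj(f,P):
    W=f['world_to_cam']; c=np.atleast_2d(P)@W[:3,:3].T+W[:3,3]; p=c@f['K'].T; return p[:,:2]/p[:,2:]
def onplane(f,uv,z):
    W=f['world_to_cam']; C=-W[:3,:3].T@W[:3,3]; d=W[:3,:3].T@np.linalg.inv(f['K'])@[uv[0],uv[1],1]; return C+d*(z-C[2])/d[2]
def tri(obs):
    A=[];b=[]
    for f,uv in obs:
        W=f['world_to_cam']; C=-W[:3,:3].T@W[:3,3]; d=W[:3,:3].T@np.linalg.inv(f['K'])@[uv[0],uv[1],1]; d/=np.linalg.norm(d)
        M=np.eye(3)-np.outer(d,d); A.append(M); b.append(M@C)
    A=np.vstack(A);b=np.hstack(b); x=np.linalg.lstsq(A,b,rcond=None)[0]; return x,np.abs(A@x-b).max()
def box(a,b,c,z0=0): return np.array([[x,y,z] for x in(-a/2,a/2) for y in(-b/2,b/2) for z in(z0,z0+c)])
def hexa(t=.012,cc=.075):
    return np.array([[x,cc*np.sin(k*np.pi/3+np.pi/6),cc*np.cos(k*np.pi/3+np.pi/6)] for x in(-t/2,t/2) for k in range(6)])
S=4
def sil(f,P):
    h=cv2.convexHull((proj(f,P)*S+S/2).astype(np.float32)); m=np.zeros((384*S,512*S),np.uint8); cv2.fillConvexPoly(m,h.astype(np.int32),1)
    return cv2.resize(m.astype(np.float32),(512,384),interpolation=cv2.INTER_AREA)
def fit(fm,model,p0,free=(.01,.01,.1,.005)):
    """fm: (frame, mask); p=x,y,yaw,z -> least mismatch"""
    def cost(q):
        p=np.array(p0)+q*np.array(free); P=model@R.from_euler('z',p[2]).as_matrix().T+[p[0],p[1],p[3]]
        return sum(np.abs(sil(f,P)-m).sum()/m.sum() for f,m in fm)
    n=4; b=minimize(cost,np.zeros(n),method='Nelder-Mead',options=dict(initial_simplex=np.vstack([np.zeros(n),np.eye(n)]),xatol=.01,fatol=1e-3,maxiter=250))
    return np.array(p0)+b.x*np.array(free),b.fun
def cmd(pos,Rm=None,s=None):
    """row numbers to take the TCP to pos with rotation Rm"""
    s=s or readout.get_obs(); R0=R.from_rotvec(s['orientation']); t=R0.inv().apply(np.array(pos)-s['tcp_pos'])/.5
    a=(R0.inv()*Rm).as_rotvec()/(2*np.pi) if Rm is not None else np.zeros(3)
    return np.r_[t,a].round(4).tolist()
def down(yaw): # tool down; tool y (jaw axis) at world angle yaw
    y=np.array([np.cos(yaw),np.sin(yaw),0]); z=np.array([0,0,-1.]); return R.from_matrix(np.c_[np.cross(y,z),y,z])
E
python3 - <<'E'
from h import *
s=grab_frame('scene'); t=grab_frame('top')
def best(n,f,near):
    L=[d for d in masks_of(n,f) if np.hypot(d['extent'][0]-near[0],d['extent'][1]-near[1])<12]
    return L[0]['pixels'].astype(np.float32) if L else None
for n,model,a,b,z,yaw in [('board',box(.18,.21,.02),(263,183),(263,198),.01,.2),('scraper',box(.028,.15,.06),(202,128),(342,201),.03,-.05),('hex_blank',hexa(),(374,230),(166,207),.085,.2)]:
    ms,mt=best(n,s,a),best(n,t,b); print(n,ms is not None and ms.sum(),mt is not None and mt.sum())
    p0=onplane(t,b,z); fm=[(f,m) for f,m in((s,ms),(t,mt)) if m is not None]
    z0=.085 if n[0]=='h' else 0
    for y in (yaw,-yaw):
        p,c=fit(fm,model,[p0[0],p0[1],y,z0]); print(n,p.round(4),round(c,3))
    for f,q in ((s,a),(t,b)):
        print([ (np.round(d['point'],1).tolist(),round(d['p'],2)) for d in tip_of(n,f)[:2]])
for f in (s,t):
  for n in ('chip0','chip1','chip2','chip3'):
    print([(np.round(onplane(f,d['extent'][:2],.0245)[:2],3).tolist(),round(d['p'],2)) for d in search_frame(n,f)[:5]])
for n,z in (('jar',.02),('tub',.04),('cup',.045)):
    d=search_frame(n,s)[0]; print(n,onplane(s,d['extent'][:2],z).round(3))
# amber colour blobs on the board
for f,nm in((s,'scene'),(t,'top')):
    g=cv2.cvtColor(f['img'],cv2.COLOR_RGB2HSV); m=cv2.inRange(g,(5,110,60),(25,255,255))
    k,l,st,ce=cv2.connectedComponentsWithStats(m)
    print(nm,[(onplane(f,c,.0245)[:2].round(3).tolist(),int(q[4])) for c,q in zip(ce[1:],st[1:]) if q[4]>6 and q[4]<120])
E
```

```text
board 3316.0 2593.0
board [ 0.4678 -0.0253  0.2546  0.0058] 0.196
board [ 0.4669 -0.0265  0.271   0.0018] 0.211
[([262.7, 182.9], 0.97)]
[([264.7, 200.9], 0.79)]
scraper 659.0 413.0
scraper [ 0.4712 -0.3125 -0.1033  0.0017] 0.176
scraper [ 0.4713 -0.3119 -0.1031  0.0013] 0.18
[([205.5, 135.4], 0.93), ([332.2, 198.1], 0.57)]
[([339.1, 202.0], 0.57)]
hex_blank 1359.0 339.0
hex_blank [0.4245 0.318  0.2551 0.0873] 0.254
hex_blank [0.4245 0.3173 0.2527 0.0879] 0.258
[([373.2, 229.6], 0.63)]
[([161.8, 202.7], 0.89)]
[([0.46, -0.05], 0.63)]
[([0.46, -0.05], 0.63)]
[([0.46, -0.05], 0.63)]
[([0.46, -0.05], 0.63)]
[([0.46, -0.048], 0.57), ([0.513, -0.047], 0.53)]
[([0.46, -0.048], 0.57), ([0.513, -0.047], 0.53)]
[([0.46, -0.048], 0.57), ([0.513, -0.047], 0.53)]
[([0.46, -0.048], 0.57), ([0.513, -0.047], 0.53)]
jar [0.382 0.164 0.02 ]
tub [ 0.753 -0.161  0.04 ]
cup [ 0.649 -0.44   0.045]
scene [([-0.14, -0.841], 33), ([-0.788, -0.161], 9), ([-0.766, -0.169], 11), ([-0.694, -0.106], 12), ([0.459, -0.052], 37), ([0.448, -0.012], 35), ([0.509, -0.045], 43), ([0.493, 0.009], 35), ([0.883, -0.152], 8), ([0.738, 0.362], 43), ([0.781, 0.333], 38), ([0.788, 0.352], 20)]
top [([1.184, 0.313], 12), ([1.186, -0.429], 7), ([0.792, 0.389], 40), ([0.508, -0.042], 19), ([0.492, 0.011], 13), ([0.458, -0.049], 18), ([0.448, -0.008], 16)]
```

```bash
python3 - <<'E'
from h import *
print(cmd([.471,-.3125,.22],down(-.103)))
E
```

```text
[0.6254, -0.4083, 0.1678, -0.0, -0.0, -0.1701]
```

{"name": "step_arm", "arguments": {"commands": [[0.6254,-0.4083,0.1678,0,0,-0.1701,-1],[0.6254,-0.4083,0.1678,0,0,-0.1701,-1],[0.6254,-0.4083,0.1678,0,0,-0.1701,-1],[0.6254,-0.4083,0.1678,0,0,-0.1701,-1],[0.6254,-0.4083,0.1678,0,0,-0.1701,-1],[0.6254,-0.4083,0.1678,0,0,-0.1701,-1],[0.6254,-0.4083,0.1678,0,0,-0.1701,-1],[0.6254,-0.4083,0.1678,0,0,-0.1701,-1],[0.6254,-0.4083,0.1678,0,0,-0.1701,-1],[0.6254,-0.4083,0.1678,0,0,-0.1701,-1]], "newtons": 60}}

```text
clock: 3.6
tcp_pos: [0.4702, -0.3142, 0.2203]
orientation: [2.336, 2.1, -0.001]
contact_force: [-0.4, 0.8, 0.1]
grip_width: 0.0852
```

```bash
python3 - <<'E'
from h import *
s=readout.get_obs(); print(s['clock'],s['tcp_pos'],s['joints'].round(3),s['contact_force'].round(2))
w=grab_frame('wrist'); cv2.imwrite('pics/w1.png',w['img'][:,:,::-1])
t=grab_frame('top'); sc=grab_frame('scene')
fm=[]
for f in (w,t,sc):
    d=masks_of('scraper',f)[:3]; print([(np.array(x['extent']).astype(int).tolist(),round(x['p'],2),int(x['pixels'].sum())) for x in d])
    if f is not t and d: fm.append((f,d[0]['pixels'].astype(np.float32)))
print(proj(w,[[.471,-.3125,.03]]))
for F in (fm,fm[:1]): print([x if np.isscalar(x) else x.round(4) for x in fit(F,box(.028,.15,.06),[.4712,-.3125,-.103,0.0])])
E
```

```text
3.6 [ 0.47017107 -0.31416154  0.22025097] [ 0.725  0.413 -0.31   1.883  0.162  0.869  0.227] [-0.44  0.83  0.11]
[([262, 187, 35, 161], 0.56, 5277)]
[([341, 200, 43, 11], 0.69, 281)]
[([201, 128, 32, 36], 0.6, 583)]
[[260.31784026 186.47272729]]
[array([ 0.4713, -0.3132, -0.0874,  0.0019]), np.float64(0.22217752039432526)]
[array([ 0.4714, -0.3131, -0.09  , -0.0028]), np.float64(0.03018997609615326)]
```

View pics/w1.png

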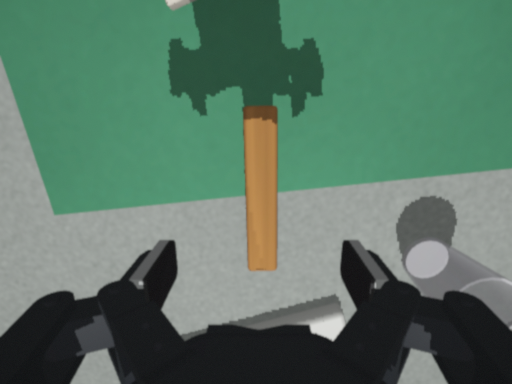

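The wrist view shows the scraper upright under the hand at (262,187). The single-view fit residual is 3% and the base sits at z≈0. I'll descend and grip it.

```bash
python3 - <<'E'
from h import *
print(cmd([.4714,-.3131,.096],down(-.09)))
E
```

```text
[-0.0006, 0.0012, 0.2481, 0.0, 0.0, -0.0022]
```

{"name": "step_arm", "arguments": {"commands": [[0,0.0012,0.1,0,0,-0.0022,-1],[0,0.0012,0.18,0,0,-0.0022,-1],[0,0.0012,0.23,0,0,-0.0022,-1],[0,0.0012,0.248,0,0,-0.0022,-1],[0,0.0012,0.248,0,0,-0.0022,1],[0,0.0012,0.248,0,0,-0.0022,1],[0,0.0012,0.248,0,0,-0.0022,1],[0,0.0012,0.248,0,0,-0.0022,1],[0,0.0012,0.248,0,0,-0.0022,1],[0,0.0012,0.248,0,0,-0.0022,1]], "newtons": 70}}

```text
clock: 5.15
tcp_pos: [0.4722, -0.3132, 0.0972]
orientation: [2.318, 2.118, 0.001]
contact_force: [-0.7, -0.5, 6.1]
grip_width: 0.0271
```

```bash
python3 - <<'E'
from h import *
B=np.array([.468,-.025]); yb=.26
ex=np.array([np.cos(yb),np.sin(yb)]); ey=np.array([-np.sin(yb),np.cos(yb)])
for c in [(.459,-.051),(.448,-.010),(.509,-.044),(.493,.010)]: print((np.array(c)-B)@np.c_[ex,ey])
# start pose: board frame (0, .07): tool y along board -y
s=readout.get_obs(); print(s['tcp_pos'],s['orientation'],s['grip_width'],s['contact_force'],s['clock'])
print('lift',cmd([.4714,-.3131,.21]))
for by in (.105,.07,-.13):
  P=B+ey*by; print(by,P,cmd([*P,.23],down(yb-np.pi/2)))
E
```

```text
[-0.0153816  -0.02281241]
[-0.01547159  0.01963746]
[ 0.03473746 -0.02890171]
[0.03315757 0.02739664]
[ 0.47217753 -0.31323335  0.09720765] [2.31762399e+00 2.11780603e+00 7.22667966e-04] 0.027130812244794373 [-0.74014386 -0.48718639  6.05988001] 5.15
lift [-0.0001, -0.0012, -0.2256, 0.0, 0.0, 0.0]
0.105 [0.44100654 0.07647095] [0.7704, -0.1317, -0.2667, 0.0004, -0.0, 0.1943]
0.07 [0.45000436 0.0426473 ] [0.7046, -0.1077, -0.2665, 0.0004, -0.0, 0.1943]
-0.13 [ 0.50142047 -0.1506307 ] [0.3289, 0.0295, -0.2659, 0.0004, -0.0, 0.1943]
```

Gripped: 27 mm opening against 28 mm nominal. Next I lift, turn 70°, and move beyond the chips on the board's +y side.

{"name": "step_arm", "arguments": {"commands": [[0,0,-0.11,0,0,0,1],[0,0,-0.2,0,0,0,1],[0.1,-0.01,-0.22,0,0,0.027,1],[0.22,-0.03,-0.22,0,0,0.054,1],[0.34,-0.04,-0.22,0,0,0.081,1],[0.45,-0.06,-0.22,0,0,0.11,1],[0.56,-0.07,-0.22,0,0,0.14,1],[0.66,-0.085,-0.22,0,0,0.168,1],[0.721,-0.092,-0.22,0,0,0.1943,1],[0.721,-0.092,-0.22,0,0,0.1943,1]]}}

```text
clock: 6.4
tcp_pos: [0.4582, 0.0534, 0.207]
orientation: [3.114, 0.414, 0.004]
contact_force: [-0.7, -1.0, -1.4]
grip_width: 0.0276
```

```bash
python3 - <<'E'
from h import *
s=readout.get_obs(); print(s['tcp_pos'],s['orientation'],s['grip_width'],s['contact_force'],s['clock'],s['joints'].round(2))
w=grab_frame('wrist'); t=grab_frame('top'); sc=grab_frame('scene')
cv2.imwrite('pics/c2.png',np.vstack([cv2.resize(w['img'],(400,300)),cv2.resize(sc['img'][90:300,130:410],(400,300))])[:,:,::-1])
print('target',cmd([.4584,.0501,.207],down(.26-np.pi/2)))
E
```

```text
[0.45824795 0.05344979 0.20703238] [3.11381498 0.4136569  0.00350826] 0.027624053791249666 [-0.65481126 -1.03212023 -1.35941334] 6.4 [-0.05  0.27 -0.23  2.13  0.09  0.75 -1.65]
target [0.0004, -0.0017, -0.0006, 0.0003, -0.0001, 0.0001]
```

View pics/c2.png

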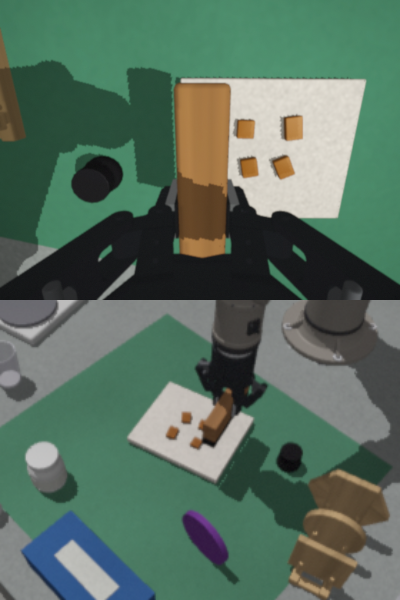

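The wrist view shows the scraper parallel to the board edge, with all four chips on the side it will push toward. The jar is clear. Lowering now.

{"name": "step_arm", "arguments": {"commands": [[0,-0.001,0.08,0,0,0,1],[0,-0.001,0.14,0,0,0,1],[0,-0.001,0.168,0,0,0,1],[0,-0.001,0.176,0,0,0,1],[0,-0.001,0.176,0,0,0,1],[0,-0.001,0.176,0,0,0,1],[0,0.02,0.176,0,0,0,1],[0,0.04,0.176,0,0,0,1],[0,0.05,0.176,0,0,0,1],[0,0.05,0.176,0,0,0,1]]}}

```text
clock: 7.8
tcp_pos: [0.4651, 0.0243, 0.1188]
orientation: [3.113, 0.406, 0.002]
contact_force: [0.5, 0.2, -1.9]
grip_width: 0.0268
```

```bash
python3 - <<'E'
from h import *
s=readout.get_obs(); print(s['tcp_pos'],s['grip_width'],s['contact_force'],s['clock'])
B=np.array([.468,-.025]);yb=.26
P=B+.01*np.array([np.cos(yb),np.sin(yb)])-.13*np.array([-np.sin(yb),np.cos(yb)])
print(P,cmd([*P,.1187],down(yb-np.pi/2)))
E
```

```text
[0.46509534 0.02425802 0.11877426] 0.026838927475460683 [ 0.51366592  0.18883489 -1.92004051] 7.8
[ 0.51108437 -0.14805989] [0.0005, 0.3567, 0.001, 0.0004, -0.0001, -0.0001]
```

{"name": "step_arm", "arguments": {"commands": [[0,0.04,0.0005,0,0,0,1],[0,0.08,0.0005,0,0,0,1],[0,0.12,0.0005,0,0,0,1],[0,0.16,0.0005,0,0,0,1],[0,0.2,0.0005,0,0,0,1],[0,0.24,0.0005,0,0,0,1],[0,0.28,0.0005,0,0,0,1],[0,0.32,0.0005,0,0,0,1],[0,0.357,0.0005,0,0,0,1],[0,0.357,0.0005,0,0,0,1]]}}

```text
clock: 9.05
tcp_pos: [0.5111, -0.1497, 0.1189]
orientation: [3.113, 0.402, 0.002]
contact_force: [0.3, -0.1, -2.2]
grip_width: 0.0272
```

```bash
python3 - <<'E'
from h import *
s=readout.get_obs(); print(s['tcp_pos'],s['grip_width'],s['contact_force'],s['clock'])
w=grab_frame('wrist'); sc=grab_frame('scene')
cv2.imwrite('pics/c3.png',np.vstack([cv2.resize(w['img'],(400,300)),cv2.resize(sc['img'][90:240,160:360],(400,300),interpolation=cv2.INTER_CUBIC)])[:,:,::-1])
E
```

```text
[ 0.51106451 -0.1496638   0.11889236] 0.027195229848019437 [ 0.33512328 -0.13661456 -2.15292072] 9.05
```

View pics/c3.png

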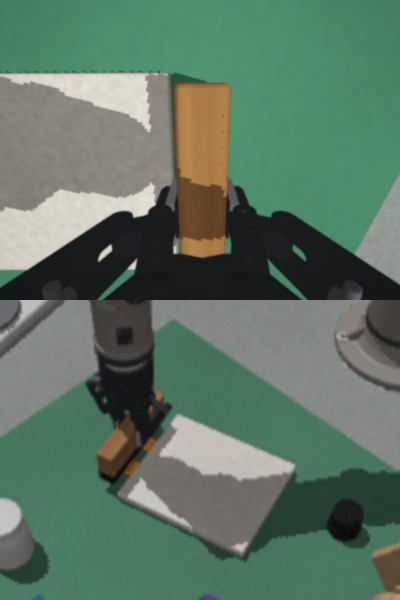

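The board looks clear from both cameras. I'll lift the scraper and shift it outward, then check where the chips lie before setting it down.

{"name": "step_arm", "arguments": {"commands": [[0,0,-0.08,0,0,0,1],[0,0.04,-0.12,0,0,0,1],[0,0.1,-0.12,0,0,0,1],[0,0.16,-0.12,0,0,0,1],[0,0.18,-0.12,0,0,0,1],[0,0.18,-0.12,0,0,0,1],[0,0.18,-0.12,0,0,0,1],[0,0.18,-0.12,0,0,0,1],[0,0.18,-0.12,0,0,0,1],[0,0.18,-0.12,0,0,0,1]]}}

```text
clock: 10.4
tcp_pos: [0.5338, -0.2343, 0.1789]
orientation: [3.114, 0.407, 0.001]
contact_force: [-0.5, 0.5, -1.8]
grip_width: 0.0271
```

```bash
python3 - <<'E'
from h import *
s=readout.get_obs(); print(s['tcp_pos'],s['grip_width'],s['contact_force'],s['clock'])
w=grab_frame('wrist'); sc=grab_frame('scene')
cv2.imwrite('pics/c4.png',np.vstack([cv2.resize(w['img'],(400,300)),cv2.resize(sc['img'][90:240,160:360],(400,300),interpolation=cv2.INTER_CUBIC)])[:,:,::-1])
B=np.array([.468,-.025]);c,q=np.cos(.26),np.sin(.26)
for f in (w,sc):
  for d in search_frame('chip0',f): 
    P=onplane(f,d['extent'][:2],.0045)[:2]-B; print(np.round([P@[c,q],P@[-q,c]],3),np.round(d['extent']),round(d['p'],2))
s2=readout.get_obs()
E
```

```text
[ 0.53375715 -0.23427079  0.17894744] 0.027089432242067404 [-0.46005784  0.54822151 -1.77278979] 10.4
[ 0.03  -0.122] [151. 169.  29.  29.] 0.85
[ 0.034 -0.116] [144. 165.  29.  34.] 0.8
[-0.02  -0.136] [172. 222.  19.  31.] 0.79
[-0.019 -0.115] [150. 220.  28.  27.] 0.61
[ 0.03 -0.13] [223. 173.   9.   7.] 0.54
```

View pics/c4.png

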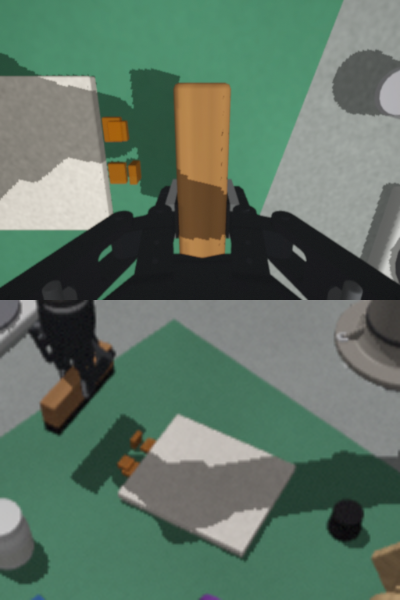

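```bash
python3 - <<'E'
from h import *
w=grab_frame('wrist'); sc=grab_frame('scene')
cv2.imwrite('pics/c5.png',np.hstack([cv2.resize(w['img'][130:260,100:200],(400,520),interpolation=cv2.INTER_CUBIC),cv2.resize(sc['img'][150:190,205:236],(400,520),interpolation=cv2.INTER_CUBIC)])[:,:,::-1])
B=np.array([.468,-.025]);c,q=np.cos(.26),np.sin(.26)
E=[[*(B+np.array([c,q])*x+np.array([-q,c])*-.105),.02] for x in(-.03,.04)]
print(proj(w,E),proj(sc,E))
E
```

```text
[[133.20502891 238.02378056]
 [122.4513236  161.34941961]] [[239.73299613 159.58895435]
 [227.99647544 174.94119403]]
```

View pics/c5.png

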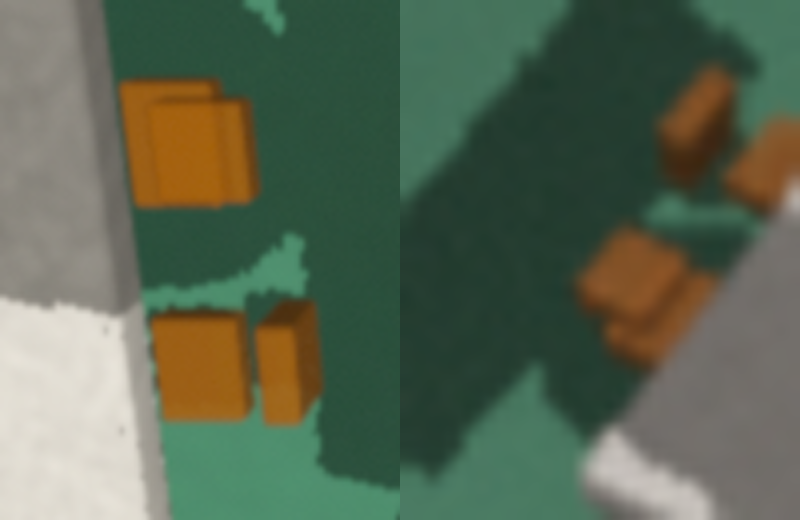

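All four chips are off the board. Two lie flat, one rests on another, and one stands on edge, all on the table beside the board edge. I'll stand the scraper down here, clear of them, and release it.

{"name": "step_arm", "arguments": {"commands": [[0,0.03,0.06,0,0,0,1],[0,0.03,0.11,0,0,0,1],[0,0.03,0.145,0,0,0,1],[0,0.03,0.158,0,0,0,1],[0,0.03,0.163,0,0,0,1],[0,0.03,0.163,0,0,0,1],[0,0.03,0.163,0,0,0,-1],[0,0.03,0.163,0,0,0,-1],[0,0.03,0.163,0,0,0,-1],[0,0.03,0.163,0,0,0,-1]]}}

```text
clock: 11.95
tcp_pos: [0.5377, -0.2492, 0.0976]
orientation: [3.114, 0.406, 0.002]
contact_force: [-0.0, -0.6, 0.1]
grip_width: 0.0853
```

```bash
python3 - <<'E'
from h import *
s=readout.get_obs(); print(s['tcp_pos'],s['grip_width'],s['contact_force'],s['clock'],s['joints'].round(2))
E
```

```text
[ 0.53774968 -0.24924632  0.09760931] 0.08529013793506807 [-0.04097878 -0.55079583  0.08896773] 11.95 [ 0.45  0.61 -0.16  1.89  0.15  0.65 -1.11]
```

Opened and resting, with zero load on the wrist. Rising and heading for the rack at height.

```bash
python3 - <<'E'
from h import *
print(cmd([.4245,.318,.32],down(.255)))
E
```

```text
[0.0726, -1.1538, -0.4467, 0.0003, 0.0001, -0.2493]
```

{"name": "step_arm", "arguments": {"commands": [[0,0,-0.12,0,0,0,-1],[0,0,-0.24,0,0,0,-1],[0,-0.05,-0.36,0,0,-0.01,-1],[0.01,-0.16,-0.4467,0,0,-0.03,-1],[0.02,-0.28,-0.4467,0,0,-0.06,-1],[0.02,-0.4,-0.4467,0,0,-0.09,-1],[0.03,-0.52,-0.4467,0,0,-0.12,-1],[0.04,-0.64,-0.4467,0,0,-0.15,-1],[0.05,-0.76,-0.4467,0,0,-0.18,-1],[0.06,-0.88,-0.4467,0,0,-0.2,-1]]}}

```text
clock: 13.2
tcp_pos: [0.4529, 0.1857, 0.3205]
orientation: [2.274, 2.163, 0.001]
contact_force: [0.7, -0.3, 0.4]
grip_width: 0.0854
```

```bash
python3 - <<'E'
from h import *
s=readout.get_obs(); print(s['joints'].round(2))
print(cmd([.4245,.318,.32],down(.255)))
E
```

```text
[ 0.06  0.21 -0.65  1.93  0.15  1.04 -0.71]
[0.2615, -0.07, 0.0005, 0.0003, 0.0003, -0.0486]
```

{"name": "step_arm", "arguments": {"commands": [[0.1,-0.03,0,0,0,-0.02,-1],[0.2,-0.055,0,0,0,-0.04,-1],[0.2615,-0.07,0,0,0,-0.0486,-1],[0.2615,-0.07,0,0,0,-0.0486,-1],[0.2615,-0.07,0,0,0,-0.0486,-1],[0.2615,-0.07,0,0,0,-0.0486,-1],[0.2615,-0.07,0,0,0,-0.0486,-1],[0.2615,-0.07,0,0,0,-0.0486,-1],[0.2615,-0.07,0,0,0,-0.0486,-1],[0.2615,-0.07,0,0,0,-0.0486,-1]]}}

```text
clock: 14.45
tcp_pos: [0.4245, 0.318, 0.3202]
orientation: [1.919, 2.484, 0.0]
contact_force: [0.3, 0.9, -0.5]
grip_width: 0.0855
```

```bash
python3 - <<'E'
from h import *
s=readout.get_obs(); print(s['clock'],s['tcp_pos'],s['joints'].round(3))
w=grab_frame('wrist'); sc=grab_frame('scene'); t=grab_frame('top')
cv2.imwrite('pics/w6.png',np.hstack([cv2.resize(w['img'],(400,300)),cv2.resize(sc['img'][90:300,130:410],(400,300))])[:,:,::-1])
np.savez('w6.npz',w=w['img'],K=w['K'],W=w['world_to_cam'])
M=masks_of('hex_blank',w); print([(np.array(d['extent']).astype(int).tolist(),round(d['p'],2)) for d in M[:3]])
m=M[0]['pixels'].astype(np.float32)
mt=[d for d in masks_of('hex_blank',t)][:1]
for z in ('w',):
    p,c=fit([(w,m)],hexa(),[.4245,.318,.255,.087],(.01,.01,.05,.005)); print(p.round(4),c)
print(proj(w,[[.4245,.318,.15]]))
E
```

```text
14.45 [0.42451079 0.3179528  0.32023362] [-0.139  0.309 -0.75   1.843  0.24   1.081 -0.724]
[([259, 174, 14, 129], 0.63), ([375, 177, 50, 97], 0.42)]
[0.4248 0.3194 0.2658 0.0863] 0.0265336986631155
[[258.90953822 194.36630289]]
```

View pics/w6.png

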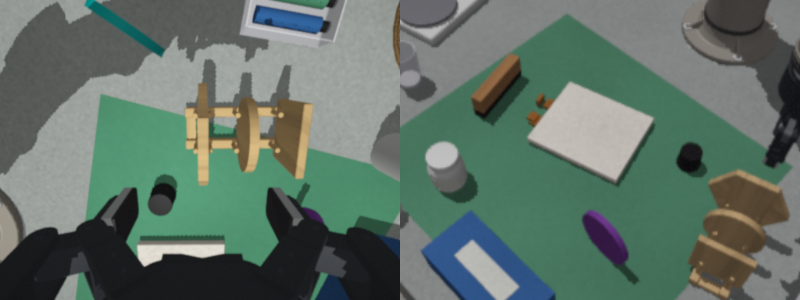

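The scraper stands beside the board, the board is clear, and the chips lie next to it. In the wrist crop the hex blank is the slot nearest the robot (259,174). The round blank is in the middle and the square one farthest, with the turquoise look-alike outside the rack. The hex fit residual is 2.7% and its centre height of 86 mm matches the nominal 85 mm. I'll half-close the fingers so they clear the round blank, then descend.

```bash
python3 - <<'E'
from h import *
print(cmd([.4248,.3194,.184],down(.2658)))
E
```

```text
[0.0031, 0.0009, 0.2724, 0.0003, 0.0003, -0.0017]
```

{"name": "step_arm", "arguments": {"commands": [[0.003,0.001,0.05,0,0,-0.0017,0.1],[0.003,0.001,0.1,0,0,-0.0017,0.1],[0.003,0.001,0.1,0,0,-0.0017,0.1],[0.003,0.001,0.1,0,0,-0.0017,0.1],[0.003,0.001,0.1,0,0,-0.0017,0.1],[0.003,0.001,0.1,0,0,-0.0017,0.1],[0.003,0.001,0.1,0,0,-0.0017,0.1],[0.003,0.001,0.1,0,0,-0.0017,0.1],[0.003,0.001,0.1,0,0,-0.0017,0.1],[0.003,0.001,0.1,0,0,-0.0017,0.1]], "newtons": 80}}

```text
clock: 15.95
tcp_pos: [0.4247, 0.3195, 0.2702]
orientation: [1.906, 2.494, -0.0]
contact_force: [0.2, -0.2, -0.5]
grip_width: 0.0385
```

```bash
python3 - <<'E'
from h import *
s=readout.get_obs(); print(s['clock'],s['tcp_pos'],s['grip_width'],s['contact_force'])
w=grab_frame('wrist'); M=masks_of('hex_blank',w)
if M:
    print(M[0]['extent'],M[0]['p']); m=M[0]['pixels'].astype(np.float32)
    p,c=fit([(w,m)],hexa(),[.4248,.319,.265,.0855],(.005,.005,.03,.003)); print(p.round(4),c)
print(cmd([.4248,.3194,.184],down(.2658)))
E
```

```text
15.95 [0.4246764  0.31953203 0.27018447] 0.03854889944524887 [ 0.24614386 -0.23306461 -0.51184075]
[258.4, 186.9, 18.4, 153.7] 0.87
[0.4247 0.3198 0.265  0.0857] 0.059274036437273026
[0.0001, -0.0001, 0.1724, 0.0003, 0.0003, 0.0]
```

The second wrist position agrees within 0.5 mm. Descending and gripping.

{"name": "step_arm", "arguments": {"commands": [[0,0,0.06,0,0,0,0.1],[0,0,0.12,0,0,0,0.1],[0,0,0.16,0,0,0,0.1],[0,0,0.1724,0,0,0,0.1],[0,0,0.1724,0,0,0,0.1],[0,0,0.1724,0,0,0,1],[0,0,0.1724,0,0,0,1],[0,0,0.1724,0,0,0,1],[0,0,0.1724,0,0,0,1],[0,0,0.1724,0,0,0,1]], "newtons": 80}}

```text
clock: 17.3
tcp_pos: [0.4253, 0.3199, 0.185]
orientation: [1.905, 2.494, 0.003]
contact_force: [-0.6, -0.6, 5.4]
grip_width: 0.0111
```

Holding: 11 mm opening on the 12 mm blank. Drawing it straight up.

{"name": "step_arm", "arguments": {"commands": [[0,0,-0.02,0,0,0,1],[0,0,-0.06,0,0,0,1],[0,0,-0.1,0,0,0,1],[0,0,-0.14,0,0,0,1],[0,0,-0.18,0,0,0,1],[0,0,-0.22,0,0,0,1],[0,0,-0.26,0,0,0,1],[0,0,-0.31,0,0,0,1],[0,0,-0.36,0,0,0,1],[0,0,-0.36,0,0,0,1]]}}

```text
clock: 18.55
tcp_pos: [0.425, 0.3209, 0.3677]
orientation: [1.904, 2.493, 0.01]
contact_force: [0.2, -0.3, -0.7]
grip_width: 0.0113
```

```bash
cat >> h.py <<'E'
def final(cz,yaw,th=np.pi/4,C=(.468,-.025),d=.0995):
    Rm=down(yaw)*R.from_rotvec([th,0,0]); z=Rm.as_matrix()[:,2]; return np.array([*C,cz])-d*z,Rm
E
python3 - <<'E'
from h import *
s=readout.get_obs(); print(s['tcp_pos'],s['grip_width'],s['contact_force'],s['clock'],s['joints'].round(2))
p,Rm=final(.22,-.05); print(p,Rm.as_matrix().round(2).tolist())
print('over',cmd([p[0],p[1],.365],down(-.05)))
print('tilt',cmd(p,Rm))
E
```

```text
[0.42499208 0.32085577 0.36767436] 0.011297433463815487 [ 0.21558442 -0.26082112 -0.68688764] 18.55 [-0.12  0.27 -0.77  1.78  0.2   1.17 -0.68]
[ 0.5382692  -0.02851639  0.29035712] [[0.05, 0.71, -0.71], [1.0, -0.04, 0.04], [0.0, -0.71, -0.71]]
over [-0.7337, 0.0349, 0.0057, 0.0012, -0.0002, 0.0503]
tilt [-0.7337, 0.0337, 0.155, 0.1252, 0.0196, 0.0478]
```

{"name": "step_arm", "arguments": {"commands": [[-0.1,0.005,0,0,0,0.01,1],[-0.2,0.01,0,0,0,0.02,1],[-0.3,0.015,0,0,0,0.03,1],[-0.4,0.02,0,0,0,0.04,1],[-0.5,0.025,0,0,0,0.05,1],[-0.6,0.03,0,0,0,0.05,1],[-0.7,0.034,0,0,0,0.05,1],[-0.734,0.034,0.03,0.025,0.004,0.05,1],[-0.734,0.034,0.06,0.05,0.008,0.049,1],[-0.734,0.034,0.09,0.07,0.012,0.049,1]]}}

```text
clock: 19.8
tcp_pos: [0.5382, -0.0291, 0.3217]
orientation: [-2.015, -1.922, 0.423]
contact_force: [0.1, 0.7, -1.0]
grip_width: 0.0109
```

```bash
python3 - <<'E'
from h import *
s=readout.get_obs(); print(s['tcp_pos'],s['grip_width'],s['contact_force'],s['clock'],s['joints'].round(2))
p,Rm=final(.22,-.05); print('tilt',cmd(p,Rm))
E
```

```text
[ 0.53818313 -0.02905818  0.32171712] 0.010868075339001734 [ 0.06244687  0.66867982 -0.98573579] 19.8 [ 0.31  0.48 -0.48  1.6   0.11  1.54 -0.25]
tilt [0.0006, 0.0269, 0.0566, 0.0546, -0.001, 0.0009]
```

{"name": "step_arm", "arguments": {"commands": [[0,0.01,0.02,0.018,0,0,1],[0,0.02,0.04,0.036,0,0,1],[0,0.027,0.0566,0.0546,-0.001,0.001,1],[0,0.027,0.0566,0.0546,-0.001,0.001,1],[0,0.027,0.0566,0.0546,-0.001,0.001,1],[0,0.027,0.0566,0.0546,-0.001,0.001,1],[0,0.027,0.0566,0.0546,-0.001,0.001,1],[0,0.027,0.0566,0.0546,-0.001,0.001,1],[0,0.027,0.0566,0.0546,-0.001,0.001,1],[0,0.027,0.0566,0.0546,-0.001,0.001,1]]}}

```text
clock: 21.05
tcp_pos: [0.5383, -0.0288, 0.2904]
orientation: [-1.798, -1.709, 0.708]
contact_force: [0.6, -0.0, -1.4]
grip_width: 0.0113
```

```bash
python3 - <<'E'
from h import *
s=readout.get_obs(); Rm=R.from_rotvec(s['orientation']).as_matrix()
print(s['tcp_pos'],s['grip_width'],s['contact_force'],s['clock'],s['joints'].round(3),'tilt',np.degrees(np.arccos(-Rm[2,2])))
C=s['tcp_pos']+.0995*Rm[:,2]; P=C+hexa()@Rm[:,[1,0,2]].T; print('centre',C,'lowest',P[:,2].min())
sc=grab_frame('scene'); t=grab_frame('top')
ms,mt=masks_of('hex_blank',sc),masks_of('hex_blank',t)
for f,M in((sc,ms),(t,mt)):
    if M: m=M[0]['pixels']; k=sil(f,P)>.5; print(M[0]['extent'],round(M[0]['p'],2),'IoU',(m&k).sum()/(m|k).sum(),'pred centre',proj(f,C))
for n in('chip0','scraper'): print(n,[(np.round(d['extent']).tolist(),round(d['p'],2)) for d in search_frame(n,sc)[:6]])
a=sc['img'][80:320,100:420].copy(); cv2.imwrite('pics/s9.png',cv2.resize(a,(800,600),interpolation=cv2.INTER_CUBIC)[:,:,::-1])
E
```

```text
[ 0.53827399 -0.02881576  0.29036289] 0.011324772726000404 [ 0.56821519 -0.02954056 -1.41529453] 21.05 [ 0.257  0.67  -0.45   1.488  0.088  1.81  -0.281] tilt 44.9869461762346
centre [ 0.46802102 -0.02529598  0.21998974] lowest 0.16979209681167162
[271.7, 139.8, 32.6, 27.2] 0.7 IoU 0.5524590163934426 pred centre [[266.63446572 133.36959595]]
[263.6, 189.0, 46.6, 42.8] 0.77 IoU 0.8650914634146342 pred centre [[264.07295275 191.09510515]]
chip0 []
scraper [([197.0, 151.0, 33.0, 35.0], 0.66), ([131.0, 136.0, 24.0, 35.0], 0.16)]
```

View pics/s9.png

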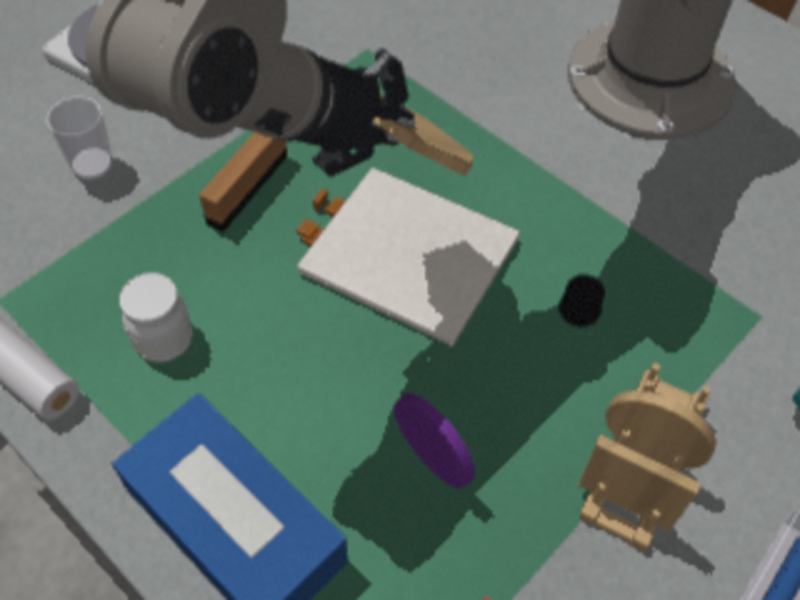

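The view shows all of this as asked:
- The hex blank leans in the gripper over the board.
- The board is bare, and the four chips lie on the table beside it, around (320,215) in the zoom.
- The scraper stands beside the board at (243,180).
- The round and square blanks, jar, tub and cup are where they were.

Handing in.

```bash
python3 -c "
from bench import r
print(r.hand_in())"
```

```text
the job is handed in; nothing more can be done
None
```

The job is done and handed in at about 21.5 s of the 58 s allowed. I wiped the four chips off the board's −y edge with the scraper and stood it on the table beside the board. I then drew the hex blank out of the rack, and the gripper is still holding it over the board.

**Last checks**
- **Blank:** it leans 45.0°. From the arm pose, its centre is within 1 mm of the measured board centre and its lowest point is about 150 mm above the board top. The gripper opening is 11.3 mm on the 12 mm blank.
- **Scene:** the last picture shows the board bare, the scraper standing, and the other blanks, jar, tub and cup where they were.

**What disagreed or was less tidy**
- **Silhouette match:** the blank matched its predicted outline well in the top view (0.87 overlap) but only 0.55 in the scene view. The gripper covers part of it there.
- **Chips:** the network did not report any chips in the last scene picture. I counted them by eye in the enlarged crops: all four are off the board, with one lying on another and one standing on edge.

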